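# Turn the flask's cup cap over for pouring

## Robot

A 6-joint arm with a two-finger parallel gripper is mounted at the origin on the work surface. World frame = base frame: x ahead of the robot, y to its left, z up, the work surface at z = 0. Lengths are in m, angles in rad, forces in N, time in s.
With the tool pointing down it reaches from about 0.375 to 0.9 m from the base axis. Payload 3.1 kg.
Tool frame: the origin (TCP) lies on the centre line of the jaws, within the pads' length; the fingertips stand 11 mm ahead of it and the grasp point (between the pads) lies 8 mm behind it; x points along the fingers, y is the direction in which the jaws open and shut, and the axes are right-handed (so a half turn about x gives the same grasp; the last joint's range is limited). The gripper opens to 87 mm and grips with 3 to 60 N. Pads are 19 mm wide; open, the fingers measure 117 mm over their backs; the gripper's body (75 mm by 190 mm) begins 51 mm behind the grasp point.
Start: joints at [-1.454, 0.527, 1.433, -0, 1.181, -0.178], TCP at [0.182, -0.598, 0.234] pointing down, gripper open.
Joint ranges: [-3.08, 3.08], [-0.75, 2.2], [0.22, 2.44], [-1.43, 4.57], [0, 2.65], [-2.85, 2.85]. Speed limits (rad/s): [2.79, 2.79, 3.14, 3.14, 3.14, 3.14].

## Interface

Orientations are given as a unit quaternion [x, y, z, w].
In Python, from rig import robot, camera, camera_info gives the robot as it stands.
- The arm moves only by the shell command python3 -m inch 'ROWS' [FORCE]. ROWS is JSON, a list that holds one entry, the list of rows, each a list of 5 numbers: the shift along the tool's x, y, z in cm, then the turn about the tool's x in rad, then the opening, from 0 (shut) to 1 (fully open). A call has 1 to 8 rows; each row shifts and turns the pose as measured when the row begins, along the tool's axes as they then stand; what a row does not reach is not made up. A row lasts 1/12 s, in which the tool goes at most 41.7 mm and 7.16 degrees, less where a joint would pass 70% of its speed; a pose out of reach is approached as far as the arm can. A call with a gripper value outside its range is refused whole. The fingers move at their own pace and stop on an object; FORCE is the grip in N (left out, the last holds). Time passes only in rows, so rows that do not move let the fingers close. It gives the time, the measured TCP pose, the force and the opening at its end, in the units of the state.
- robot.get_obs(): the state, without advancing time (a new reading comes with each control period).
- camera(name): name is "scene" or "top" or "wrist"; returns the picture (400x640x3 uint8, red, green, blue); there is no depth.
- camera_info(name): a dict with "camera_matrix" (3x3 intrinsics, pixels), "rvec" (rotation vector, rad) and "tvec" (3), from world to camera coordinates, as OpenCV has them. Camera axes: x right, y down, z forward; pixel columns grow to the right and rows downward; lengths in m; the calibration is good to about 2 mm. The wrist camera is an equidistant fisheye: a pixel r from the principal point sees the ray r / f radians off the axis. A picture is of the moment at which its call begins: read the wrist's pose just before it. camera_info takes no time and is no camera call; for the wrist camera it gives the pose at the moment of the call.
- robot.hand_in(): hands the job in, once; it reports no verdict.
The state is a dict: "time": time; "q": joint angles; "joint_velocities": joint speeds; "joint_torque": joint torques, N m; "position": TCP position; "tool_rot": TCP orientation; "ft_force": force on the tool from outside, world axes, zero at the start; "moment": the same for the moment, N m; "grip_width": finger opening in m.
Only numpy, scipy, OpenCV 4.12 (cv2) and the standard library are available. Lean on these libraries where they do the work, as an engineer would, in place of code of your own. Each camera call takes 0.05 s, during which the arm holds its last target. There are 200 camera calls.

## Task

Get the flask's cup ready for pouring: lift the cup cap off the vacuum flask, lay it on its side on the drying mat and let go, then take it again from there and stand it mouth up in the middle of the cork coaster. Set it down gently both times, never letting it drop; leave the flask standing where it is and do not disturb the mug, the bowl and the canister.

Things in the scene. Friction and masses are not known exactly. Their poses are not given: they have to be found in the camera images.
- cup: The flask's cup cap: plain steel, hollow, twelve-sided, slightly tapered, 52 mm long, 63 mm across flats at the mouth, 59 mm at the closed end, about 90 g. It starts unscrewed, loose, mouth down on the flask's shoulder over its collar, 2.5 mm play all round. Origin: centre of the open mouth; +z runs to the closed end: up while it caps the flask, down when it stands mouth up.
- cup_middle (a point): Point on the cup's axis halfway along it, 26 mm from mouth and closed end. The cup's twelve flats face 0, 30, 60 ... degrees from its x axis about its z; opposite flats are a pair to grip. Laid on its side it rests on a flat and does not roll by itself. Wall 2.5 mm, closed end 4 mm thick.
- cup_foot (a point): Centre of the outer face of the cup's closed end, flat, 59 mm wide: the foot on which the cup stands when mouth up.
- flask: Vacuum flask, loose, upright on the counter, about 0.55 kg: round steel body 72 mm in diameter; its shoulder, which carries the cup, is 150 mm high; on it a collar 53 mm in diameter and 12 mm high, then a narrower neck with a black stopper 38 mm in diameter, its top 192 mm above the counter. 202 mm tall with the cup on. Origin: centre of its underside, z up.
- mat: Pale ribbed drying mat, fixed flat on the counter: 240 mm along its x, 260 mm along its y, 4 mm thick. Origin: centre of its underside, z up.
- coaster: Round flat cork coaster, fixed to the counter: 100 mm in diameter, 6 mm thick. Origin: centre of its underside, z up. Flask and coaster stand on opposite sides of the mat, either way round.
- mug: Bystander: white mug, 80 mm in diameter, 92 mm tall, handle towards its +y. Origin: centre of its underside.
- canister: Bystander: white ceramic tea canister with a wooden lid, 76 mm in diameter, 108 mm tall. Origin: centre of its underside.
- bowl: Bystander: white bowl, 110 mm in diameter, 45 mm tall. Origin: centre of its underside.
Mind the look-alikes: they are no part of the job. There is more than one size of the cup; the job needs the larger. Of the things that look like the coaster, take the one that is farthest to the robot's right at the start.

How it is judged:
By the outcome, as a careful person would: the job done as asked, in the order asked, and still so for the second after the job is handed in, with the robot touching nothing.
It also fails if it takes over 66 s, if anything falls off the work surface, if the arm or the gripper's body presses on something with over 40 N, if the wrist force passes 120 N, or if a joint passes its speed limit or range.

## Working session

There is one attempt and no reset: what is moved stays moved. The work goes in short steps, Python scripts to look and compute and a shell command to move; the robot and the scene stay as the last step left them, time stands still between calls to the robot, and variables do not carry over. Pictures are saved under pics/ and viewed, about 8 in all and at most 12, crops included, and the job is handed in when it is done.

```bash
mkdir -p pics; ls; python3 - <<'E'
from rig import robot,camera,camera_info
import cv2,numpy as np
o=robot.get_obs();print({k:np.round(v,3).tolist() for k,v in o.items()})
for n in("scene","top"):
    im=camera(n);cv2.imwrite(f"pics/{n}0.png",im[:,:,::-1])
    c=camera_info(n);print(n,{k:np.round(v,4).tolist() for k,v in c.items() if k in("camera_matrix","rvec","tvec")})
E
```

```text
pics
{'time': 0.0, 'q': [-1.455, 0.528, 1.434, -0.0, 1.181, -0.179], 'joint_velocities': [-0.001, -0.001, -0.0, -0.001, 0.0, -0.001], 'joint_torque': [-0.001, -44.004, -17.659, 0.063, 0.058, -0.0], 'position': [0.182, -0.597, 0.233], 'tool_rot': [0.699, 0.105, -0.699, 0.103], 'ft_force': [-0.799, 0.27, -0.112], 'moment': [-0.003, 0.024, -0.022], 'grip_width': 0.087}
scene {'camera_matrix': [[367.7143, 0.0, 316.8266], [0.0, 367.7143, 205.5955], [0.0, 0.0, 1.0]], 'rvec': [1.4208, 2.3089, -0.7837], 'tvec': [0.2636, -0.324, 1.3531]}
top {'camera_matrix': [[434.2248, 0.0, 316.1483], [0.0, 434.2248, 202.4398], [0.0, 0.0, 1.0]], 'rvec': [2.1455, -2.1872, 0.1014], 'tvec': [0.0304, 0.5802, 1.0822]}
```

View pics/top0.png

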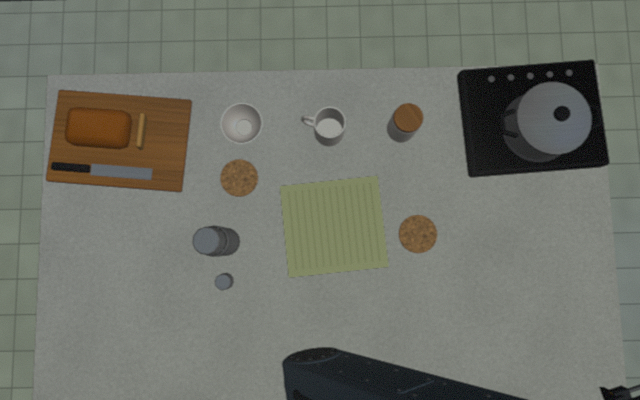

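View pics/scene0.png

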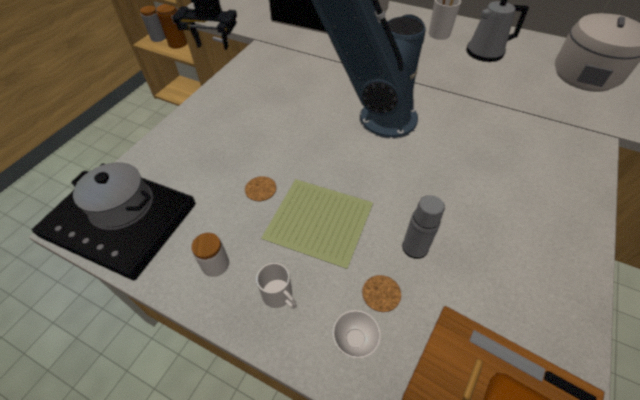

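The top view has x up and y left.

- **Cups:** the one on the flask is at about (207,240), and a smaller loose one is at (224,282). The job needs the one capping the flask.
- **Coasters:** one at (239,178) and one at (418,234). The second is farthest to the robot's right, and it lies across the mat from the flask.

Next I measure these and confirm with one crop.

```bash
cat > h.py <<'E'
from rig import robot,camera,camera_info
import cv2,numpy as np
from scipy.spatial.transform import Rotation as R
def ray(n,uv,ci=None):
    c=ci or camera_info(n);K=np.array(c["camera_matrix"]);Rm=cv2.Rodrigues(np.array(c["rvec"],float))[0];t=np.array(c["tvec"],float).ravel()
    p=[(uv[0]-K[0,2])/K[0,0],(uv[1]-K[1,2])/K[1,1]]
    if n=="wrist":
        r=np.hypot(*p);s=np.sin(r)/max(r,1e-9);d=np.array([p[0]*s,p[1]*s,np.cos(r)])
    else: d=np.array([*p,1.])
    return -Rm.T@t,Rm.T@d
def onz(n,uv,z,ci=None):
    o,d=ray(n,uv,ci);return o+d*(z-o[2])/d[2]
def proj(n,P,ci=None):
    c=ci or camera_info(n);K=np.array(c["camera_matrix"]);Rm=cv2.Rodrigues(np.array(c["rvec"],float))[0]
    q=Rm@np.array(P)+np.array(c["tvec"],float).ravel()
    if n=="wrist":
        th=np.arctan2(np.hypot(q[0],q[1]),q[2]);a=np.arctan2(q[1],q[0]);return K[0,0]*th*np.cos(a)+K[0,2],K[1,1]*th*np.sin(a)+K[1,2]
    return K[0,0]*q[0]/q[2]+K[0,2],K[1,1]*q[1]/q[2]+K[1,2]
def axes():
    o=robot.get_obs();M=R.from_quat(o["tool_rot"]).as_matrix();return o,M
E
python3 - <<'E'
from h import *
im=cv2.imread("pics/top0.png");hsv=cv2.cvtColor(im,cv2.COLOR_BGR2HSV)
def cs(m,amin):
    c,_=cv2.findContours(m,cv2.RETR_EXTERNAL,cv2.CHAIN_APPROX_NONE);return [x for x in c if cv2.contourArea(x)>amin]
cork=cv2.inRange(hsv,(5,90,60),(20,255,255));cork[:,:200]=0
for c in cs(cork,200):
    (u,v),r=cv2.minEnclosingCircle(c);M=cv2.moments(c);u,v=M['m10']/M['m00'],M['m01']/M['m00'];print("cork",round(u),round(v),round(r,1),onz("top",(u,v),.006).round(4), (onz("top",(u+r,v),.006)-onz("top",(u,v),.006)).round(3))
mat=cv2.inRange(hsv,(24,60,60),(40,255,255))
for c in cs(mat,3000):
    b=cv2.boxPoints(cv2.minAreaRect(c));print("mat",[ (p.round().tolist(),onz("top",p,.004).round(4)[:2].tolist()) for p in b])
for uv,z in(((207,240),.202),((224,282),.03),((207,240),.2),((328,125),.09),((407,117),.108),((241,123),.045)):print(uv,onz("top",uv,z).round(3))
a=cv2.resize(im[205:305,175:260],None,fx=6,fy=6,interpolation=cv2.INTER_CUBIC)[:600]
s=cv2.imread("pics/scene0.png");b=cv2.resize(s[180:270,395:455],None,fx=4.4,fy=6.67,interpolation=cv2.INTER_CUBIC)[:600]
cv2.imwrite("pics/crop1.png",np.hstack([a,b[:600,:280]]) if a.shape[0]==b.shape[0] else a);print(a.shape,b.shape)
E
```

```text
cork 417 234 18.7 [ 0.4968 -0.2413  0.006 ] [-0.001 -0.048  0.   ]
cork 239 178 18.2 [0.6529 0.2224 0.006 ] [-0.001 -0.048  0.   ]
cork 408 117 14.4 [ 0.8059 -0.2289  0.006 ] [-0.001 -0.038  0.   ]
mat [([279.0, 186.0], [0.6282, 0.1156]), ([378.0, 176.0], [0.651, -0.1441]), ([387.0, 266.0], [0.4149, -0.1612]), ([289.0, 277.0], [0.3926, 0.0931])]
(207, 240) [0.487 0.254 0.202]
(224, 282) [0.384 0.255 0.03 ]
(207, 240) [0.487 0.254 0.2  ]
(328, 125) [ 0.766 -0.014  0.09 ]
(407, 117) [ 0.776 -0.205  0.108]
(241, 123) [0.788 0.209 0.045]
(600, 510, 3) (600, 264, 3)
```

View pics/crop1.png

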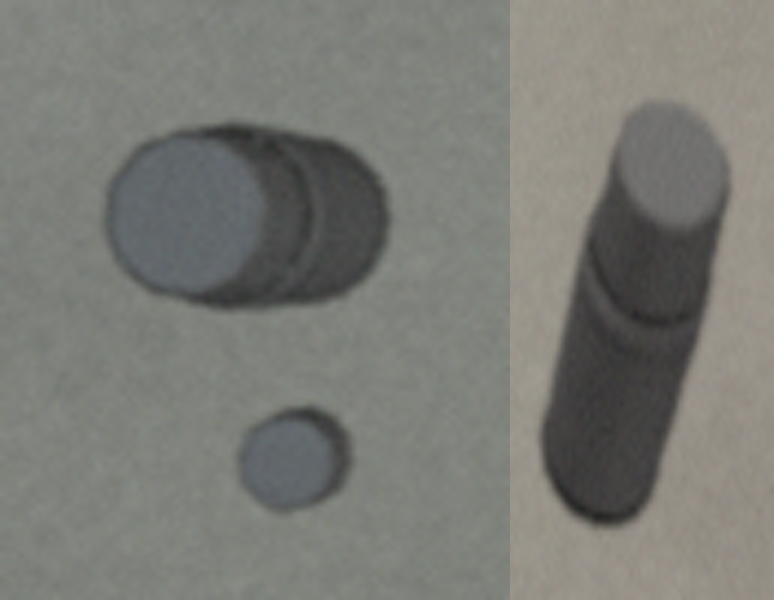

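The crop shows the large cup's top at crop (185,215), which is top-view pixel (205.8,240.8), sitting on the flask. The cup at crop (287,462) is visibly smaller and is the decoy. The coaster I want is at (0.497, -0.241).

The tool always points down, so I'll pivot the cup in the jaws. First it tips against the mat's 4 mm edge, later against the coaster.

```bash
cat > go.py <<'E'
# usage: go.py x y z [yaw of tool y, deg] : shift in tool axes, cm
import sys
from h import *
o,M=axes();p=np.array(o["position"]);t=np.array([float(a) for a in sys.argv[1:4]])
yaw=np.degrees(np.arctan2(M[1,1],M[0,1]))
print("t",round(o["time"],2),"p",p.round(4),"axes x",M[:,0].round(3),"y",M[:,1].round(3),"z",M[:,2].round(3),"yawy",yaw.round(2),"F",np.round(o["ft_force"],2),"q6",round(o["q"][5],3),"w",round(o["grip_width"],4))
print("shift cm",(M.T@(t-p)*100).round(2))
if len(sys.argv)>4:
    d=(float(sys.argv[4])-yaw+90)%180-90;print("turn rad about x",round(-np.radians(d),3) if M[2,0]<0 else 0)
E
python3 go.py 0.47 -0.58 0.28; python3 go.py 0.485 0.257 0.28 0
```

```text
t 0.1 p [ 0.1816 -0.5974  0.2327] axes x [-0.     0.002 -1.   ] y [ 0.291 -0.957 -0.002] z [-0.957 -0.291 -0.   ] yawy -73.11 F [-0.16  0.76  0.88] q6 -0.178 w 0.0871
shift cm [ -4.74   6.71 -28.11]
t 0.1 p [ 0.1816 -0.5974  0.2327] axes x [-0.     0.002 -1.   ] y [ 0.291 -0.957 -0.002] z [-0.957 -0.291 -0.   ] yawy -73.11 F [-0.16  0.76  0.88] q6 -0.178 w 0.0871
shift cm [ -4.57 -72.94 -53.86]
turn rad about x -1.276
```

```bash
r='[-0.8,-1,-3.9,0,1]'; python3 -m inch "[[[-0.8,-1,-3.9,0,1],[-0.8,-1,-3.9,0,1],[-0.8,-1,-3.9,0,1],[-0.8,-1,-3.9,0,1],[-0.8,-1,-3.9,0,1],[-0.8,-1,-3.9,0,1],[0,-1,-3.9,0,1],[0,-2,-3.5,0,1]]]"; python3 -m inch '[[[0,-3.8,-1.5,0,1],[0,-3.8,-1.5,0,1],[0,-3.8,-1.5,0,1],[0,-3.8,-1.5,0,1],[0,-3.8,-1.5,0,1],[0,-3.8,-1.5,0,1],[0,-3.8,-1.5,0,1],[0,-3.8,-1.5,0,1]]]'; python3 go.py 0.485 0.257 0.28 0
```

```text
time: 0.77
position: [0.452, -0.424, 0.2772]
tool_rot: [-0.699, -0.1, 0.701, -0.095]
ft_force: [1.2, -0.8, -0.5]
grip_width: 0.0871
time: 1.43
position: [0.4877, -0.0925, 0.275]
tool_rot: [-0.699, -0.1, 0.701, -0.096]
ft_force: [1.4, 0.6, 0.3]
grip_width: 0.0872
t 1.43 p [ 0.4877 -0.0925  0.275 ] axes x [-0.003  0.006 -1.   ] y [ 0.274 -0.962 -0.007] z [-0.962 -0.274  0.001] yawy -74.08 F [1.39 0.63 0.28] q6 0.876 w 0.0872
shift cm [ -0.29 -33.68  -9.32]
turn rad about x -1.293
```

```bash
python3 -m inch '[[[0,-3.9,-1.1,0,1],[0,-3.9,-1.1,0,1],[0,-3.9,-1.1,0,1],[0,-3.9,-1.1,0,1],[0,-3.9,-1.1,0,1],[0,-3.9,-1.1,0,1],[0,-3.9,-1.1,0,1],[0,-3.9,-1.1,0,1]]]'; python3 -m inch '[[[0,0,0,-0.12,1],[0,0,0,-0.12,1],[0,0,0,-0.12,1],[0,0,0,-0.12,1],[0,0,0,-0.12,1],[0,0,0,-0.12,1],[0,0,0,-0.12,1],[0,0,0,-0.12,1]]]';python3 -m inch '[[[0,0,0,-0.12,1],[0,0,0,-0.12,1],[0,0,0,-0.1,1],[0,0,0,0,1]]]'; python3 go.py 0.485 0.257 0.28 0; python3 - <<'E'
from h import *
ci=camera_info("wrist");im=camera("wrist")[:,:,::-1];cv2.imwrite("pics/w1.png",im)
print(np.array(ci["camera_matrix"]).round(1).tolist(),ray("wrist",(320,200),ci)[0],ray("wrist",(320,200),ci)[1].round(2),proj("wrist",(.485,.257,.202),ci))
E
```

```text
time: 2.1
position: [0.4823, 0.2407, 0.2753]
tool_rot: [-0.698, -0.1, 0.703, -0.095]
ft_force: [1.2, -0.5, -0.5]
grip_width: 0.0873
time: 2.77
position: [0.477, 0.2527, 0.2715]
tool_rot: [-0.565, -0.427, 0.57, -0.416]
ft_force: [0.7, -0.3, 0.4]
grip_width: 0.0867
time: 3.1
position: [0.4753, 0.2524, 0.2697]
tool_rot: [0.481, 0.522, -0.486, 0.51]
ft_force: [0.5, -0.8, -0.1]
grip_width: 0.0872
t 3.1 p [0.4753 0.2524 0.2697] axes x [-0.019  0.006 -1.   ] y [ 0.998  0.065 -0.018] z [ 0.065 -0.998 -0.008] yawy 3.73 F [ 0.54 -0.83 -0.15] q6 0.204 w 0.0872
shift cm [-1.05  0.98 -0.4 ]
turn rad about x 0.065
[[309.7, 0.0, 316.7], [0.0, 309.7, 203.7], [0.0, 0.0, 1.0]] [0.47372579 0.33268454 0.42147825] [ 0.01 -0.28 -0.96] (np.float64(330.80069316511026), np.float64(216.95591667707316))
```

View pics/w1.png

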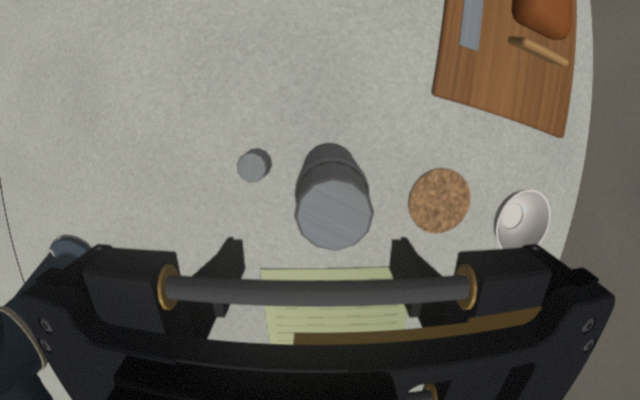

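The wrist picture shows the flask cup's top face near (334,214), with its dodecagon edges visible. Next I fit the polygon on the z = 0.202 plane.

```bash
python3 - <<'E'
from h import *
ci=camera_info("wrist")
im=cv2.imread("pics/w1.png");g=cv2.cvtColor(cv2.GaussianBlur(im,(3,3),0),cv2.COLOR_BGR2GRAY)
print(g[214,334],g[160,332],g[214,285],im[214,334])
hsv=cv2.cvtColor(im,cv2.COLOR_BGR2HSV)
ff=im.copy();mask=np.zeros((402,642),np.uint8)
cv2.floodFill(cv2.GaussianBlur(ff,(3,3),0),mask,(334,214),0,(9,9,9),(9,9,9),cv2.FLOODFILL_FIXED_RANGE|cv2.FLOODFILL_MASK_ONLY|(255<<8))
m=cv2.morphologyEx(mask[1:-1,1:-1],cv2.MORPH_OPEN,np.ones((5,5)))
c=max(cv2.findContours(m,cv2.RETR_EXTERNAL,cv2.CHAIN_APPROX_NONE)[0],key=cv2.contourArea)
P=np.array([onz("wrist",p[0],.202,ci)[:2] for p in c]);
(cx,cy),r=cv2.minEnclosingCircle((P*1e4).astype(np.float32));C=np.array([cx,cy])/1e4
print("centre",C.round(4),"r",r/1e4,"bbox",cv2.boundingRect(c))
d=P-C;a=np.degrees(np.arctan2(d[:,1],d[:,0]))
# support width over normals: flats -> minima of extent, 30 deg periodic
ang=np.arange(0,180,1.);w=np.array([np.ptp(P@[np.cos(np.radians(t)),np.sin(np.radians(t))]) for t in ang])
print("widths",w.min().round(4),w.max().round(4)); f=(w*np.exp(-1j*np.radians(12*ang))).sum();print("fold phase: flats at",((np.degrees(np.angle(-f))*-1)/12)%30,abs(f)*2/180)
E
```

```text
127 73 161 [129 129 124]
centre [0.487  0.2572] r 0.027495547485351563 bbox (299, 182, 71, 68)
widths 0.0525 0.055
fold phase: flats at 22.930179214665873 0.00039199468845517373
```

```bash
python3 - <<'E'
from h import *
ci=camera_info("wrist")
im=cv2.imread("pics/w1.png")
# rectify onto z=.202 plane, 0.2mm/px, x right, y up
C=np.array([.487,.257]);n=500
X,Y=np.meshgrid(C[0]+(np.arange(n)-n/2)*.0002,C[1]-(np.arange(n)-n/2)*.0002)
c=ci;uv=np.array([proj("wrist",(x,y,.202),ci) for x,y in zip(X.ravel()[::1],Y.ravel())],np.float32).reshape(n,n,2)
r=cv2.remap(im,uv[...,0],uv[...,1],cv2.INTER_CUBIC);cv2.imwrite("pics/rect.png",r)
E
```

```text
(no output)
```

View pics/rect.png

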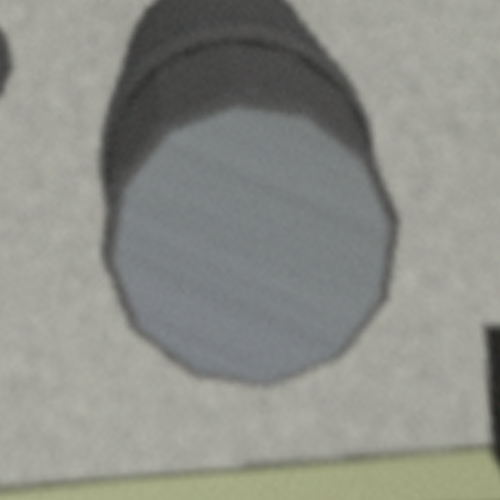

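The rectified top face shows 12 clear vertices. Its centre is at (252,243), which is (0.4874, 0.2583). The flats face about -7.2° (mod 30), and the contour fit gave 22.9°, which agrees. The face is about 56 mm inside a dark bevel and about 59 mm with it, so it fits the large cup.

Next I align and descend to grip high on the cup.

```bash
python3 -m inch '[[[0,0,0,0.1,1],[0,0,0,0.09,1],[-0.5,1.2,-0.6,0,1],[0,0,0,0,1]]]'; python3 go.py 0.4874 0.2583 0.197 -7.2
```

```text
time: 3.48
position: [0.4872, 0.2564, 0.2735]
tool_rot: [-0.531, -0.468, 0.541, -0.455]
ft_force: [1.4, -0.0, 0.1]
grip_width: 0.0869
t 3.48 p [0.4872 0.2564 0.2735] axes x [-0.022  0.006 -1.   ] y [ 0.989 -0.149 -0.022] z [-0.149 -0.989 -0.002] yawy -8.59 F [ 1.43 -0.03  0.13] q6 0.421 w 0.0869
shift cm [ 7.64  0.16 -0.17]
turn rad about x -0.024
```

```bash
python3 -m inch '[[[1.9,0.05,-0.1,-0.024,1],[1.9,0.05,-0.1,0,1],[1.9,0,0,0,1],[1.6,0,0,0,1],[0,0,0,0,1]]]';  python3 go.py 0.4874 0.2583 0.197 -7.2
```

```text
time: 3.9
position: [0.4862, 0.2585, 0.1987]
tool_rot: [-0.528, -0.472, 0.536, -0.459]
ft_force: [-0.2, 0.4, -0.0]
grip_width: 0.087
t 3.9 p [0.4862 0.2585 0.1987] axes x [-0.02   0.006 -1.   ] y [ 0.991 -0.133 -0.02 ] z [-0.133 -0.991 -0.003] yawy -7.65 F [-0.24  0.38 -0.04] q6 0.406 w 0.087
shift cm [0.16 0.12 0.01]
turn rad about x -0.008
```

```bash
python3 -m inch '[[[0.15,0.1,0,0,1],[0,0,0,0,0.7],[0,0,0,0,0.6],[0,0,0,0,0.5],[0,0,0,0,0.5],[0,0,0,0,0.5],[0,0,0,0,0.5],[0,0,0,0,0.5]]]' 12;  python3 go.py 0.4874 0.2583 0.197 -7.2
```

```text
time: 4.57
position: [0.4881, 0.2587, 0.2007]
tool_rot: [-0.531, -0.47, 0.535, -0.459]
ft_force: [-0.1, 0.5, -0.7]
grip_width: 0.0592
t 4.57 p [0.4881 0.2587 0.2007] axes x [-0.015  0.007 -1.   ] y [ 0.991 -0.136 -0.016] z [-0.136 -0.991 -0.005] yawy -7.83 F [-0.11  0.46 -0.66] q6 0.409 w 0.0592
shift cm [ 0.37 -0.06  0.05]
turn rad about x -0.011
```

```bash
python3 -m inch '[[[-0.7,0,0,0,0.5],[-1,0,0,0,0.5],[-1.5,0,0,0,0.5],[-1.5,0,0,0,0.5],[-1.5,0,0,0,0.5],[-1.5,0,0,0,0.5],[-1,0,0,0,0.5],[0,0,0,0,0.5]]]' 15;  python3 go.py 0.5 0.16 0.29 5.5; python3 - <<'E'
from h import *
cv2.imwrite("pics/s2.png",cv2.resize(camera("scene")[100:300,260:520,::-1],None,fx=3,fy=3,interpolation=cv2.INTER_CUBIC))
E
```

```text
time: 5.23
position: [0.4893, 0.258, 0.2962]
tool_rot: [-0.531, -0.47, 0.535, -0.459]
ft_force: [0.2, -0.2, -1.7]
grip_width: 0.0594
t 5.23 p [0.4893 0.258  0.2962] axes x [-0.015  0.007 -1.   ] y [ 0.991 -0.136 -0.016] z [-0.136 -0.991 -0.005] yawy -7.82 F [ 0.21 -0.19 -1.71] q6 0.41 w 0.0594
shift cm [0.53 2.41 9.56]
turn rad about x -0.233
```

View pics/s2.png

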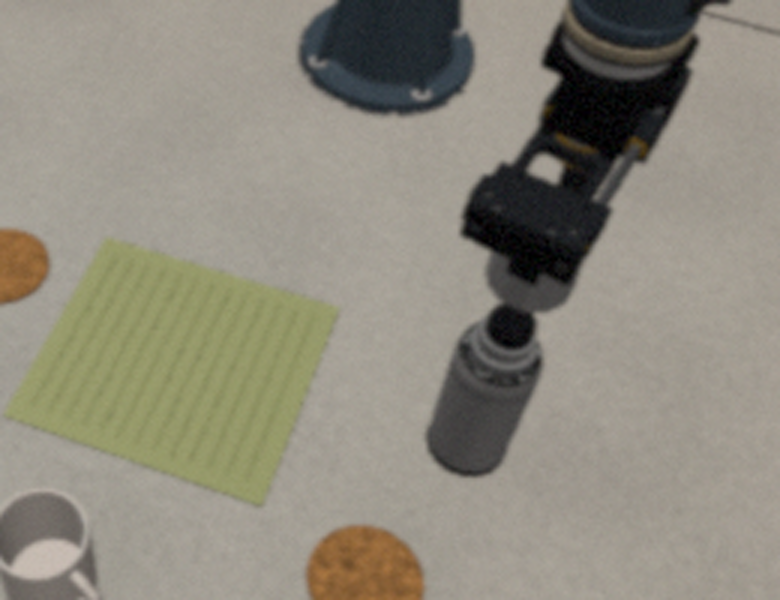

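The cup is off the flask, which is standing undisturbed at crop (480,400). Next I carry the cup to the mat's left edge at x≈0.58, which keeps the wrist camera clear of the flask, with the jaws parallel to the edge.

```bash
python3 go.py 0.58 0.16 0.29; python3 -m inch '[[[0,2.5,2.2,-0.08,0.5],[0,2.5,2.2,-0.08,0.5],[0,2.4,2.2,-0.07,0.5],[0,1.7,1.5,0,0.5],[0,0,0,0,0.5]]]'; python3 go.py 0.58 0.156 0.06 5.5
```

```text
t 5.28 p [0.489  0.2579 0.2954] axes x [-0.016  0.007 -1.   ] y [ 0.991 -0.136 -0.017] z [-0.136 -0.991 -0.005] yawy -7.83 F [-0.48  0.27 -1.42] q6 0.41 w 0.0593
shift cm [ 0.33 10.36  8.46]
time: 5.7
position: [0.5773, 0.1732, 0.2918]
tool_rot: [0.469, 0.534, -0.474, 0.52]
ft_force: [0.3, -0.1, -0.9]
grip_width: 0.0589
t 5.7 p [0.5773 0.1732 0.2918] axes x [-0.02   0.007 -1.   ] y [ 0.994  0.111 -0.019] z [ 0.11  -0.994 -0.009] yawy 6.35 F [ 0.29 -0.08 -0.92] q6 -0.011 w 0.0589
shift cm [23.16  0.51  1.95]
turn rad about x 0.015
```

```bash
python3 -m inch '[[[3.8,0,0.5,0.015,0.5],[3.8,0.2,0.5,0,0.5],[3.8,0.2,0.5,0,0.5],[3.8,0.1,0.4,0,0.5],[3.5,0,0,0,0.5],[2.5,0,0,0,0.5],[1,0,0,0,0.5]]]'; python3 go.py 0.58 0.156 0.0525 5.5
```

```text
time: 6.28
position: [0.5832, 0.1563, 0.0638]
tool_rot: [0.477, 0.527, -0.477, 0.517]
ft_force: [-0.6, 0.5, -0.6]
grip_width: 0.0597
t 6.28 p [0.5832 0.1563 0.0638] axes x [-0.012  0.01  -1.   ] y [ 0.996  0.09  -0.011] z [ 0.09  -0.996 -0.011] yawy 5.19 F [-0.63  0.53 -0.58] q6 -0.029 w 0.0597
shift cm [ 1.13 -0.3   0.01]
turn rad about x -0.005
```

```bash
python3 -m inch '[[[0.6,-0.1,0,0,0.5],[0.4,-0.1,0,0,0.5],[0.2,0,0,0,0.5]]]' 8; python3 go.py 0.58 0.156 0.0525 5.5
```

```text
time: 6.53
position: [0.5781, 0.1569, 0.0497]
tool_rot: [0.475, 0.529, -0.479, 0.515]
ft_force: [-4.2, -1.6, 15.2]
grip_width: 0.0592
t 6.53 p [0.5781 0.1569 0.0497] axes x [-0.019  0.009 -1.   ] y [ 0.996  0.091 -0.018] z [ 0.091 -0.996 -0.011] yawy 5.22 F [-4.16 -1.63 15.2 ] q6 -0.028 w 0.0592
shift cm [-0.29  0.18  0.1 ]
turn rad about x -0.005
```

```bash
python3 -m inch '[[[-0.15,0,0.3,0,0.5],[0,0,0.4,0,0.5]]]' 6; python3 -m inch '[[[0,0,0.3,0,0.5]]]';python3 -m inch '[[[0,0,0.3,0,0.5]]]';python3 -m inch '[[[-0.1,0,0.3,0,0.5]]]'; python3 go.py 0.58 0.14 0.0525 5.5
```

```text
time: 6.7
position: [0.5801, 0.1509, 0.0539]
tool_rot: [0.475, 0.529, -0.477, 0.517]
ft_force: [-0.3, -0.5, -1.3]
grip_width: 0.0593
time: 6.78
position: [0.5814, 0.1478, 0.0553]
tool_rot: [0.476, 0.528, -0.476, 0.517]
ft_force: [0.1, 0.8, -1.5]
grip_width: 0.0594
time: 6.87
position: [0.5827, 0.1445, 0.0566]
tool_rot: [0.477, 0.527, -0.476, 0.518]
ft_force: [-0.7, 0.9, -0.9]
grip_width: 0.0597
time: 6.95
position: [0.5836, 0.1412, 0.0583]
tool_rot: [0.477, 0.527, -0.475, 0.518]
ft_force: [-0.9, -0.2, -0.7]
grip_width: 0.0597
t 6.95 p [0.5836 0.1412 0.0583] axes x [-0.007  0.01  -1.   ] y [ 0.996  0.093 -0.006] z [ 0.093 -0.996 -0.011] yawy 5.33 F [-0.9  -0.25 -0.75] q6 -0.057 w 0.0597
shift cm [ 0.58 -0.36  0.09]
turn rad about x -0.003
```

```bash
python3 -m inch '[[[0.1,-0.1,-0.8,0,0.5],[0.6,-0.1,-0.1,0,0.5],[0.3,0,0,0,0.5]]]' 6; python3 -m inch '[[[0.12,0,0.3,0,0.5]]]';python3 -m inch '[[[0.12,0,0.3,0,0.5]]]';python3 -m inch '[[[0.12,0,0.3,0,0.5]]]'; python3 go.py 0.58 0.14 0.0525 5.5
```

```text
time: 7.2
position: [0.5824, 0.1497, 0.05]
tool_rot: [0.479, 0.525, -0.475, 0.519]
ft_force: [0.7, 0.2, 4.3]
grip_width: 0.0592
time: 7.28
position: [0.5831, 0.1482, 0.049]
tool_rot: [0.48, 0.525, -0.474, 0.519]
ft_force: [-1.6, 6.1, 8.0]
grip_width: 0.0594
time: 7.37
position: [0.5834, 0.147, 0.0483]
tool_rot: [0.481, 0.526, -0.473, 0.518]
ft_force: [-2.5, 5.1, 8.7]
grip_width: 0.0594
time: 7.45
position: [0.5835, 0.146, 0.0478]
tool_rot: [0.482, 0.526, -0.473, 0.517]
ft_force: [-2.1, 6.7, 8.1]
grip_width: 0.0597
t 7.45 p [0.5835 0.146  0.0478] axes x [-0.     0.018 -1.   ] y [0.996 0.088 0.001] z [ 0.088 -0.996 -0.018] yawy 5.05 F [-2.13  6.66  8.15] q6 -0.057 w 0.0597
shift cm [-0.48 -0.4   0.55]
turn rad about x -0.008
```

```bash
python3 -m inch '[[[-0.2,0,0.6,0,0.5]]]' 4; python3 -m inch '[[[-0.15,0,0.65,0,0.5]]]'; python3 -m inch '[[[-0.08,0,0.7,0,0.5]]]'; python3 -m inch '[[[0,0,0.7,0,0.5]]]'; python3 - <<'E'
from h import *
cv2.imwrite("pics/s3.png",cv2.resize(camera("scene")[150:260,300:440,::-1],None,fx=5,fy=5,interpolation=cv2.INTER_CUBIC))
E
```

```text
time: 7.53
position: [0.5835, 0.1411, 0.0494]
tool_rot: [0.482, 0.527, -0.472, 0.517]
ft_force: [-1.1, 1.7, 0.6]
grip_width: 0.0598
time: 7.62
position: [0.5841, 0.1355, 0.051]
tool_rot: [0.482, 0.527, -0.472, 0.517]
ft_force: [-1.5, 4.4, 5.1]
grip_width: 0.0592
time: 7.7
position: [0.5849, 0.129, 0.0523]
tool_rot: [0.483, 0.527, -0.471, 0.516]
ft_force: [-1.4, 2.8, 5.9]
grip_width: 0.0599
time: 7.78
position: [0.5857, 0.1221, 0.0528]
tool_rot: [0.483, 0.527, -0.471, 0.516]
ft_force: [-0.6, 2.5, 5.3]
grip_width: 0.06
```

View pics/s3.png

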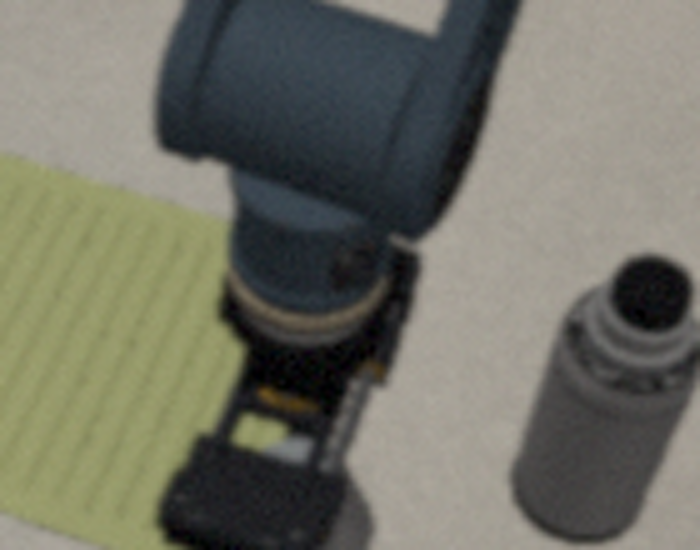

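```bash
python3 - <<'E'
from h import *
cv2.imwrite("pics/w2.png",cv2.resize(camera("wrist")[140:400,170:470,::-1],None,fx=2.3,fy=2.3,interpolation=cv2.INTER_CUBIC))
E
```

```text
(no output)
```

View pics/w2.png

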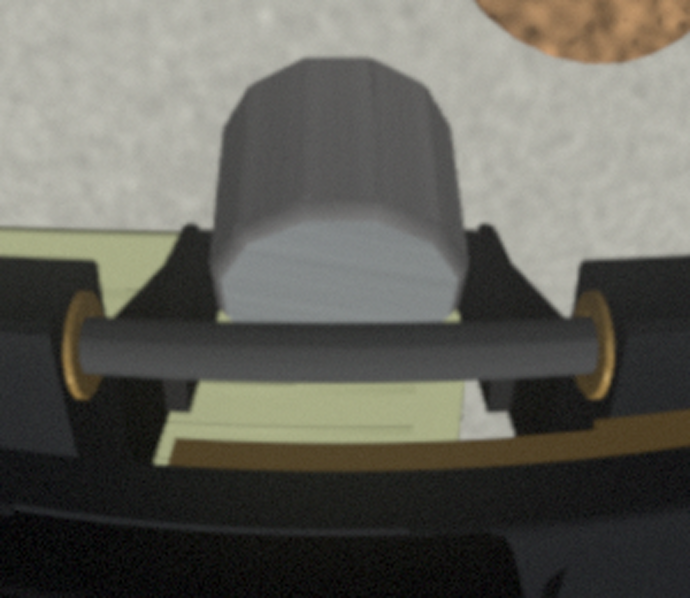

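The wrist view shows the cup tilting as planned. The closed end at crop (340,270) is going forward, and the mouth end at (335,60) is swinging back over the mat's edge. I continue the arc.

```bash
python3 -m inch '[[[0,0,0.7,0,0.5],[0.05,0,0.7,0,0.5],[0.12,0,0.7,0,0.5]]]'; python3 -m inch '[[[0.2,0,0.7,0,0.5],[0.28,0,0.65,0,0.5]]]'; python3 - <<'E'
from h import *
cv2.imwrite("pics/w3.png",cv2.resize(camera("wrist")[140:400,170:470,::-1],None,fx=2.3,fy=2.3,interpolation=cv2.INTER_CUBIC))
E
```

```text
time: 8.13
position: [0.5881, 0.0983, 0.0519]
tool_rot: [0.483, 0.527, -0.471, 0.517]
ft_force: [0.4, -0.2, 0.4]
grip_width: 0.0601
time: 8.3
position: [0.5894, 0.0824, 0.0462]
tool_rot: [0.483, 0.526, -0.472, 0.517]
ft_force: [0.1, 0.9, -0.7]
grip_width: 0.0603
```

View pics/w3.png

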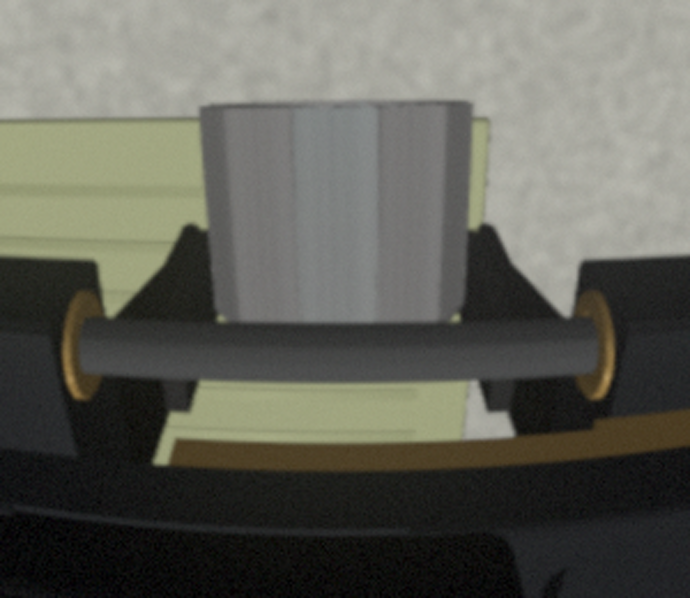

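The cup is now on its side: seen from above it shows its flats, and the mouth rim is straight at crop row 105. I lift it slightly, move further in on the mat, and lower it until contact.

```bash
python3 go.py 0.535 0.03 0.066; python3 -m inch '[[[-1,0,0,0,0.5],[-0.6,-1.5,1.2,0,0.5],[0.1,-1.5,1.2,0,0.5],[0.1,-1.5,1.2,0,0.5],[0.1,-1.2,1.2,0,0.5],[0.1,0,0,0,0.5]]]' 10; python3 go.py 0.535 0.03 0.045 5.2
```

```text
t 8.35 p [0.5894 0.0811 0.0455] axes x [ 0.    0.02 -1.  ] y [0.996 0.088 0.002] z [ 0.088 -0.996 -0.02 ] yawy 5.06 F [ 0.6  -0.78  0.18] q6 -0.171 w 0.06
shift cm [-2.16 -5.86  4.57]
time: 8.85
position: [0.5355, 0.025, 0.0568]
tool_rot: [0.482, 0.526, -0.472, 0.517]
ft_force: [0.1, 0.8, -1.4]
grip_width: 0.0597
t 8.85 p [0.5355 0.025  0.0568] axes x [-0.     0.019 -1.   ] y [0.996 0.089 0.001] z [ 0.089 -0.996 -0.019] yawy 5.12 F [ 0.15  0.81 -1.45] q6 -0.286 w 0.0597
shift cm [ 1.19 -0.01 -0.48]
turn rad about x -0.001
```

```bash
python3 -m inch '[[[0.5,0,0,0,0.5],[0.4,0,0,0,0.5]]]' 4; for i in 1 2 3 4 5; do :; done; python3 -m inch '[[[0.3,0,0,0,0.5]]]'; python3 -m inch '[[[0.3,0,0,0,0.5]]]'; python3 -m inch '[[[0.3,0,0,0,0.5]]]'
```

```text
time: 9.02
position: [0.5365, 0.0248, 0.0485]
tool_rot: [0.483, 0.525, -0.472, 0.517]
ft_force: [-0.1, -0.6, -1.5]
grip_width: 0.0598
time: 9.1
position: [0.5375, 0.0249, 0.0454]
tool_rot: [0.483, 0.525, -0.472, 0.518]
ft_force: [-0.1, -3.1, 2.6]
grip_width: 0.0601
time: 9.18
position: [0.5386, 0.025, 0.0423]
tool_rot: [0.483, 0.525, -0.471, 0.519]
ft_force: [-0.4, -1.0, 1.8]
grip_width: 0.06
time: 9.27
position: [0.5396, 0.0252, 0.0391]
tool_rot: [0.483, 0.525, -0.471, 0.52]
ft_force: [0.3, -1.1, 5.8]
grip_width: 0.06
```

```bash
python3 -m inch '[[[0.25,0,0,0,0.5]]]'; python3 -m inch '[[[0.2,0,0,0,0.5]]]'; python3 - <<'E'
from h import *
cv2.imwrite("pics/w4.png",cv2.resize(camera("wrist")[140:400,170:470,::-1],None,fx=2.3,fy=2.3,interpolation=cv2.INTER_CUBIC))
E
```

```text
time: 9.35
position: [0.5397, 0.0256, 0.0366]
tool_rot: [0.482, 0.525, -0.471, 0.52]
ft_force: [-2.7, -1.8, 6.3]
grip_width: 0.0603
time: 9.43
position: [0.5396, 0.026, 0.0346]
tool_rot: [0.482, 0.525, -0.471, 0.52]
ft_force: [-1.5, -2.0, 7.5]
grip_width: 0.0603
```

View pics/w4.png

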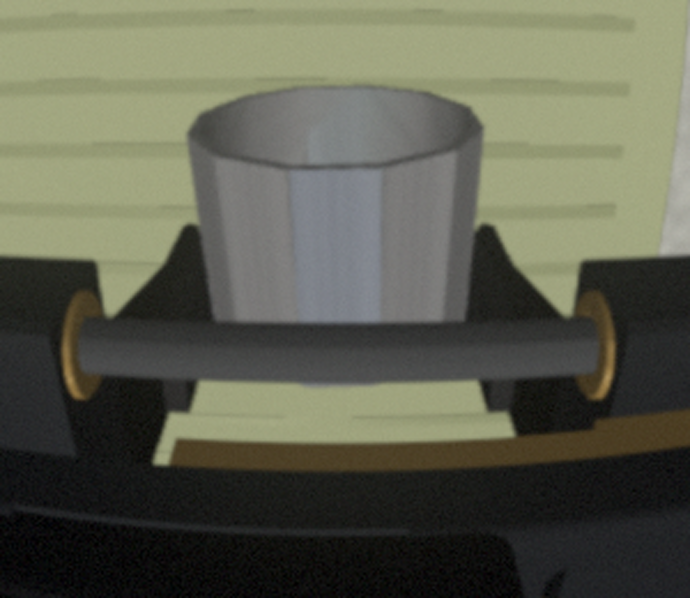

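The mouth rim ellipse has an aspect of about 0.26. With the view ray 13° off vertical, the axis comes out about 2° mouth-up, which is how the cup lies on a flat given its taper. The force is steady at about 7 N, so it is resting on the mat and I release it.

```bash
python3 -m inch '[[[-0.1,0,0,0,0.5],[0.1,0,0,0,0.72],[0.1,0,0,0,0.75],[0.1,0,0,0,0.85],[0.1,0,0,0,1],[0.1,0,0,0,1],[0.1,0,0,0,1]]]'; python3 go.py 0.535 0.03 0.045; python3 - <<'E'
from h import *
ci=camera_info("wrist");np.save("ciw5.npy",np.array([ci],dtype=object),allow_pickle=True);cv2.imwrite("pics/w5.png",camera("wrist")[:,:,::-1])
import cv2
im=cv2.imread("pics/w5.png");hsv=cv2.cvtColor(im,cv2.COLOR_BGR2HSV)
a=cv2.imread("pics/w4.png");b=cv2.resize(im[140:400,170:470],None,fx=2.3,fy=2.3,interpolation=cv2.INTER_CUBIC);d=cv2.absdiff(a,b)[:310].max(axis=2)
print("changed px",(d>40).sum(), np.argwhere(d>40).min(0) if (d>40).any() else 0,np.argwhere(d>40).max(0) if (d>40).any() else 0)
c=hsv[140:300,230:400];m=(c[...,1]<45).astype(np.uint8);print("grey rows per col 320:",np.flatnonzero(m[:,90])[:1]+140)
for col in range(250,385,15): print(col,(np.flatnonzero(hsv[150:280,col,1]<45)[:1]+150),end=' ')
E
```

```text
time: 10.07
position: [0.5403, 0.0282, 0.0276]
tool_rot: [0.482, 0.526, -0.47, 0.52]
ft_force: [1.0, -1.5, -0.2]
grip_width: 0.0824
t 10.07 p [0.5403 0.0282 0.0276] axes x [ 0.005  0.019 -1.   ] y [0.996 0.093 0.007] z [ 0.093 -0.995 -0.018] yawy 5.33 F [ 0.97 -1.47 -0.22] q6 -0.286 w 0.0824
shift cm [-1.74 -0.5  -0.26]
changed px 22328 [47  0] [309 689]
grey rows per col 320: [182]
250 [201] 265 [190] 280 [186] 295 [183] 310 [182] 325 [182] 340 [183] 355 [185] 370 [190]
```

```bash
python3 - <<'E'
from h import *
ci=camera_info("wrist")
im=cv2.imread("pics/w5.png");g=cv2.GaussianBlur(cv2.cvtColor(im,cv2.COLOR_BGR2GRAY),(5,3),0)
print(g[170:285,318].tolist())
for r in(182,205,210,215,220,225): print(r,"z.004",onz("wrist",(318,r),.004,ci).round(4)[:2],"z.067",onz("wrist",(318,r),.067,ci).round(4)[:2])
# side edges of the cup at z .035
hsv=cv2.cvtColor(im,cv2.COLOR_BGR2HSV)
for r in(200,230,250,265):
    k=np.flatnonzero(hsv[r,225:410,1]<45)+225;print(r,k[:1],k[-1:],onz("wrist",(k[0],r),.035,ci).round(4)[:2],onz("wrist",(k[-1],r),.035,ci).round(4)[:2])
E
```

```text
[157, 157, 157, 158, 157, 157, 157, 156, 155, 150, 140, 127, 118, 117, 123, 127, 128, 127, 127, 127, 127, 127, 127, 128, 128, 128, 128, 128, 128, 127, 128, 128, 128, 127, 127, 128, 128, 127, 127, 127, 126, 126, 127, 127, 128, 127, 127, 125, 117, 102, 90, 92, 106, 121, 126, 127, 127, 127, 127, 127, 128, 128, 127, 127, 127, 127, 127, 127, 127, 128, 128, 127, 127, 127, 127, 126, 127, 127, 127, 127, 127, 127, 127, 127, 127, 127, 126, 127, 128, 128, 127, 127, 127, 127, 127, 127, 127, 127, 127, 126, 126, 126, 127, 128, 128, 127, 127, 126, 123, 110, 87, 62, 49, 46, 47]
182 z.004 [0.538 0.069] z.067 [0.5361 0.0823]
205 z.004 [0.5393 0.0551] z.067 [0.5369 0.0734]
210 z.004 [0.5396 0.052 ] z.067 [0.5371 0.0715]
215 z.004 [0.5399 0.0489] z.067 [0.5373 0.0694]
220 z.004 [0.5402 0.0457] z.067 [0.5375 0.0674]
225 z.004 [0.5405 0.0425] z.067 [0.5377 0.0654]
200 [251] [380] [0.505  0.0637] [0.5684 0.0695]
230 [251] [379] [0.5054 0.0478] [0.5703 0.0537]
250 [228] [408] [0.4931 0.0351] [0.5881 0.0436]
265 [227] [408] [0.4924 0.026 ] [0.59   0.0347]
```

Checked numerically: with the jaws open, the bottom rim is at y=0.0695 (z 4 mm) and the top rim at y=0.0676 (z 67 mm). That is about 2 mm of lean against 2.4 mm expected from the taper, so the cup lies flat on the mat and is released. Next I slide to the mouth end, regrip, and lift lightly so the heavy closed end can swing down.

```bash
python3 -m inch '[[[0,0,0,0,1],[0.1,0,-1,0,1],[0.1,0,-1,0,1],[0.1,0,-1,0,1],[0.1,0,-0.1,0,1]]]'; python3 go.py 0.5376 0.0592 0.0275 5.3
```

```text
time: 10.53
position: [0.5371, 0.0615, 0.0238]
tool_rot: [0.483, 0.525, -0.471, 0.519]
ft_force: [-0.9, -0.2, -0.6]
grip_width: 0.0868
t 10.53 p [0.5371 0.0615 0.0238] axes x [ 0.005  0.019 -1.   ] y [0.996 0.091 0.007] z [ 0.091 -0.996 -0.018] yawy 5.2 F [-0.93 -0.17 -0.6 ] q6 -0.223 w 0.0868
shift cm [-0.37  0.03  0.23]
turn rad about x -0.002
```

```bash
python3 -m inch '[[[0.1,0,0,0,0.8],[0.1,0,0,0,0.6],[0.1,0,0,0,0.6],[0.1,0,0,0,0.6],[0.1,0,0,0,0.6]]]' 4; python3 go.py 0.5376 0.0592 0.0275 5.3
```

```text
time: 10.95
position: [0.5366, 0.0637, 0.0183]
tool_rot: [0.482, 0.526, -0.47, 0.52]
ft_force: [-1.8, 0.1, 4.2]
grip_width: 0.0624
t 10.95 p [0.5366 0.0637 0.0183] axes x [ 0.005  0.019 -1.   ] y [0.996 0.094 0.006] z [ 0.094 -0.995 -0.018] yawy 5.42 F [-1.79  0.14  4.19] q6 -0.223 w 0.0624
shift cm [-0.92  0.06  0.44]
turn rad about x 0.002
```

```bash
python3 -m inch '[[[0,0,0,0,1],[-0.4,0,0.2,0,1],[-0.5,0,0.3,0,1],[0,0,0.1,0,1],[0,0,0.1,0,1]]]'; python3 go.py 0.5378 0.0585 0.0275 5.3
```

```text
time: 11.37
position: [0.5375, 0.0549, 0.0279]
tool_rot: [0.482, 0.526, -0.47, 0.52]
ft_force: [0.5, 0.8, 0.7]
grip_width: 0.0846
t 11.37 p [0.5375 0.0549 0.0279] axes x [ 0.005  0.019 -1.   ] y [0.996 0.093 0.006] z [ 0.093 -0.995 -0.018] yawy 5.34 F [0.48 0.83 0.75] q6 -0.236 w 0.0846
shift cm [ 0.05  0.06 -0.35]
turn rad about x 0.001
```

```bash
python3 -m inch '[[[0.05,0.05,-0.35,0,1],[0.03,0,0,0,0.75],[0.03,0,0.03,0,0.6],[0.03,0,0.03,0,0.6],[0.03,0,0.03,0,0.6],[0.03,0,0.03,0,0.6]]]' 4; python3 go.py 0.5376 0.0592 0.0275 5.3
```

```text
time: 11.87
position: [0.5382, 0.0571, 0.0262]
tool_rot: [0.483, 0.526, -0.47, 0.52]
ft_force: [-0.5, 1.7, 3.4]
grip_width: 0.0624
t 11.87 p [0.5382 0.0571 0.0262] axes x [ 0.006  0.019 -1.   ] y [0.996 0.092 0.007] z [ 0.092 -0.996 -0.018] yawy 5.29 F [-0.5   1.67  3.45] q6 -0.232 w 0.0624
shift cm [-0.13 -0.04 -0.21]
turn rad about x -0.0
```

```bash
python3 -m inch '[[[-0.4,0,0,0,0.6],[-0.6,0,0,0,0.6],[-0.8,0,0,0,0.6],[-1,0,0,0,0.6],[-1,0,0,0,0.6],[-0.8,0,0,0,0.6],[0,0,0,0,0.6],[0,0,0,0,0.6]]]' 3; python3 - <<'E'
from h import *
ci=camera_info("wrist");im=np.ascontiguousarray(camera("wrist")[:,:,::-1]);cv2.imwrite("pics/w6.png",im)
print(robot.get_obs()["position"],robot.get_obs()["grip_width"])
g=cv2.GaussianBlur(cv2.cvtColor(im,cv2.COLOR_BGR2GRAY),(5,3),0)
print(g[120:300:2,318].tolist())
E
```

```text
time: 12.53
position: [0.5378, 0.0562, 0.0778]
tool_rot: [0.483, 0.525, -0.47, 0.52]
ft_force: [-0.5, -0.1, -1.3]
grip_width: 0.0622
[0.5379689  0.05620778 0.0777191 ] 0.0626666345287825
[170, 168, 169, 169, 169, 169, 169, 171, 172, 170, 166, 167, 168, 167, 165, 162, 145, 151, 162, 162, 161, 162, 161, 161, 161, 162, 161, 161, 159, 125, 80, 76, 76, 76, 76, 75, 75, 75, 75, 75, 74, 74, 84, 118, 131, 133, 133, 131, 131, 132, 131, 132, 132, 132, 131, 131, 130, 128, 130, 132, 132, 131, 130, 130, 130, 128, 126, 127, 124, 98, 75, 73, 74, 73, 74, 73, 73, 73, 72, 72, 57, 46, 48, 51, 53, 59, 66, 70, 71, 74]
```

View pics/w6.png

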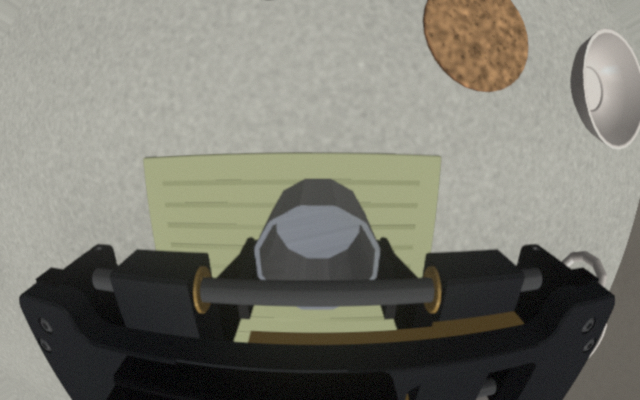

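The wrist picture shows the cup has swung mouth up in the jaws: you see into it at about (318,235), and its outer wall is at rows 179-204. I check the tilt with numbers.

```bash
python3 - <<'E'
from h import *
ci=camera_info("wrist")
for z in(.094,.098,.102): print(z,[onz("wrist",(318,r),z,ci).round(4)[1] for r in(204,307)])
for z in(.04,.045,.05): print(z,onz("wrist",(318,179),z,ci).round(4)[1])
E
python3 go.py 0.497 -0.241 0.0778 5.3
```

```text
0.094 [np.float64(0.0952), np.float64(0.0387)]
0.098 [np.float64(0.0963), np.float64(0.0415)]
0.102 [np.float64(0.0975), np.float64(0.0443)]
0.04 0.0959
0.045 0.0969
0.05 0.0979
t 12.58 p [0.538  0.0562 0.0777] axes x [ 0.007  0.018 -1.   ] y [0.996 0.092 0.008] z [ 0.093 -0.996 -0.018] yawy 5.31 F [ 0.53  0.07 -0.73] q6 -0.228 w 0.0627
shift cm [-0.58 -6.83 29.21]
turn rad about x 0.0
```

The cup hangs within a few degrees of vertical. Its axis is about 8 mm behind the TCP in y because the taper makes it pivot on the pad edge, and its foot is about 42 mm below the TCP. I carry it over to the coaster with that offset.

```bash
python3 -m inch '[[[-0.5,-0.2,0.8,0,0.6],[0,-0.5,2,0,0.6],[0.1,-0.5,2.5,0,0.6],[0.1,-0.5,2.5,0,0.6],[0.1,-0.5,2.5,0,0.6],[0.1,-0.5,2.5,0,0.6],[0.1,-0.5,2.5,0,0.6],[0.1,-0.5,2.5,0,0.6]]]' 6;  python3 -m inch '[[[0.1,-0.5,2.5,0,0.6],[0.1,-0.5,2.5,0,0.6],[0.1,-0.5,2.5,0,0.6],[0.1,-0.5,1.5,0,0.6],[0.1,0,1,0,0.6],[0.1,0,0,0,0.6]]]'; python3 go.py 0.4977 -0.249 0.065 5.3
```

```text
time: 13.25
position: [0.5153, -0.1291, 0.0729]
tool_rot: [0.479, 0.529, -0.468, 0.521]
ft_force: [0.6, 0.2, -0.7]
grip_width: 0.0623
time: 13.75
position: [0.5023, -0.2446, 0.0634]
tool_rot: [0.481, 0.527, -0.47, 0.52]
ft_force: [0.9, -0.7, -1.1]
grip_width: 0.0624
t 13.75 p [ 0.5023 -0.2446  0.0634] axes x [ 0.002  0.018 -1.   ] y [0.995 0.096 0.004] z [ 0.096 -0.995 -0.018] yawy 5.51 F [ 0.85 -0.69 -1.07] q6 -0.775 w 0.0624
shift cm [-0.17 -0.5   0.39]
turn rad about x 0.004
```

```bash
python3 - <<'E'
from h import *
ci=camera_info("wrist");im=np.ascontiguousarray(camera("wrist")[:,:,::-1]);cv2.imwrite("pics/w7.png",im)
p=robot.get_obs()["position"];print(p)
g=cv2.GaussianBlur(cv2.cvtColor(im,cv2.COLOR_BGR2GRAY),(5,3),0).astype(int);hsv=cv2.cvtColor(im,cv2.COLOR_BGR2HSV)
print("col318",{r:int(g[r,318]) for r in range(150,312,3)})
m=cv2.inRange(hsv,(5,90,40),(22,255,255));m[300:]=0
ys,xs=np.nonzero(m);print("cork px",xs.min(),xs.max(),ys.min(),ys.max(),len(xs))
for r in(150,165,180,200,220): 
    k=np.flatnonzero(m[r]);
    if len(k): print(r,k[0],k[-1],onz("wrist",(k[0],r),.006,ci).round(4)[:2],onz("wrist",(k[-1],r),.006,ci).round(4)[:2])
E
```

```text
[ 0.50163867 -0.24309714  0.06307035]
col318 {150: 169, 153: 134, 156: 117, 159: 124, 162: 130, 165: 138, 168: 140, 171: 130, 174: 120, 177: 107, 180: 77, 183: 75, 186: 75, 189: 75, 192: 74, 195: 74, 198: 74, 201: 73, 204: 83, 207: 128, 210: 132, 213: 132, 216: 131, 219: 131, 222: 131, 225: 132, 228: 132, 231: 131, 234: 129, 237: 132, 240: 133, 243: 131, 246: 130, 249: 130, 252: 128, 255: 129, 258: 98, 261: 75, 264: 74, 267: 73, 270: 72, 273: 73, 276: 73, 279: 66, 282: 47, 285: 50, 288: 54, 291: 62, 294: 70, 297: 73, 300: 77, 303: 79, 306: 102, 309: 149}
cork px 192 639 154 299 4757
165 273 348 [ 0.4689 -0.2019] [ 0.5203 -0.1971]
180 257 363 [ 0.4582 -0.2135] [ 0.532  -0.2065]
200 247 374 [ 0.4516 -0.2287] [ 0.5419 -0.2201]
220 245 377 [ 0.4506 -0.244 ] [ 0.5464 -0.2349]
```

```bash
python3 -m inch '[[[0.5,-0.25,0.5,0,0.6],[0.4,-0.1,0.3,0,0.6],[0.1,0,0,0,0.6]]]' 6; python3 go.py 0.4992 -0.2517 0.048 5.3
```

```text
time: 14.05
position: [0.4981, -0.2488, 0.0519]
tool_rot: [0.48, 0.53, -0.469, 0.518]
ft_force: [0.6, -0.1, -0.9]
grip_width: 0.062
t 14.05 p [ 0.4981 -0.2488  0.0519] axes x [-0.002  0.022 -1.   ] y [0.995 0.099 0.   ] z [ 0.099 -0.995 -0.022] yawy 5.67 F [ 0.59 -0.14 -0.92] q6 -0.79 w 0.062
shift cm [0.39 0.08 0.31]
turn rad about x 0.006
```

```bash
python3 -m inch '[[[0.15,0.05,0.35,0,0.6]]]' 5;python3 -m inch '[[[0.2,0,0.05,0,0.6]]]';python3 -m inch '[[[0.2,0,0.05,0,0.6]]]';python3 -m inch '[[[0.2,0,0.05,0,0.6]]]'; python3 go.py 0.4992 -0.2517 0.048 5.3
```

```text
time: 14.13
position: [0.4984, -0.2506, 0.0499]
tool_rot: [0.48, 0.531, -0.469, 0.518]
ft_force: [0.6, -0.5, -0.8]
grip_width: 0.0624
time: 14.22
position: [0.4989, -0.2508, 0.0478]
tool_rot: [0.479, 0.531, -0.469, 0.518]
ft_force: [0.6, 2.3, 6.9]
grip_width: 0.0622
time: 14.3
position: [0.4991, -0.25, 0.0461]
tool_rot: [0.48, 0.531, -0.468, 0.518]
ft_force: [-0.5, 4.0, 6.0]
grip_width: 0.0623
time: 14.38
position: [0.4992, -0.2491, 0.0445]
tool_rot: [0.48, 0.532, -0.468, 0.517]
ft_force: [-0.2, 3.0, 5.5]
grip_width: 0.0624
t 14.38 p [ 0.4992 -0.2491  0.0445] axes x [-0.004  0.027 -1.   ] y [ 0.995  0.101 -0.001] z [ 0.101 -0.994 -0.027] yawy 5.82 F [-0.24  2.97  5.48] q6 -0.797 w 0.0624
shift cm [-0.35 -0.03  0.25]
turn rad about x 0.009
```

```bash
python3 - <<'E'
from h import *
ci=camera_info("wrist");im=np.ascontiguousarray(camera("wrist")[:,:,::-1]);cv2.imwrite("pics/w8.png",im)
g=cv2.GaussianBlur(cv2.cvtColor(im,cv2.COLOR_BGR2GRAY),(5,3),0).astype(int)
c=g[:,318];print({r:int(c[r]) for r in range(164,215,2)},{r:int(c[r]) for r in range(276,322,2)})
for r in range(172,184,2):print("foot z.006",r,onz("wrist",(318,r),.006,ci).round(4))
for r in range(198,212,2):print("rim z.058",r,onz("wrist",(318,r),.058,ci).round(4))
for r in range(298,316,3):print("far",r,onz("wrist",(318,r),.058,ci).round(4))
E
```

```text
{164: 119, 166: 116, 168: 111, 170: 106, 172: 105, 174: 107, 176: 110, 178: 110, 180: 103, 182: 80, 184: 73, 186: 72, 188: 73, 190: 72, 192: 72, 194: 71, 196: 71, 198: 71, 200: 86, 202: 121, 204: 130, 206: 130, 208: 131, 210: 130, 212: 133, 214: 134} {276: 71, 278: 69, 280: 56, 282: 48, 284: 50, 286: 53, 288: 54, 290: 58, 292: 66, 294: 71, 296: 72, 298: 74, 300: 77, 302: 77, 304: 78, 306: 76, 308: 106, 310: 136, 312: 156, 314: 166, 316: 163, 318: 163, 320: 163}
foot z.006 172 [ 0.4962 -0.205   0.006 ]
foot z.006 174 [ 0.4964 -0.2062  0.006 ]
foot z.006 176 [ 0.4965 -0.2075  0.006 ]
foot z.006 178 [ 0.4966 -0.2088  0.006 ]
foot z.006 180 [ 0.4968 -0.2101  0.006 ]
foot z.006 182 [ 0.4969 -0.2113  0.006 ]
rim z.058 198 [ 0.4965 -0.2083  0.058 ]
rim z.058 200 [ 0.4966 -0.2093  0.058 ]
rim z.058 202 [ 0.4967 -0.2102  0.058 ]
rim z.058 204 [ 0.4968 -0.2112  0.058 ]
rim z.058 206 [ 0.4969 -0.2122  0.058 ]
rim z.058 208 [ 0.497  -0.2132  0.058 ]
rim z.058 210 [ 0.4971 -0.2141  0.058 ]
far 298 [ 0.5021 -0.2628  0.058 ]
far 301 [ 0.5023 -0.2647  0.058 ]
far 304 [ 0.5025 -0.2666  0.058 ]
far 307 [ 0.5027 -0.2686  0.058 ]
far 310 [ 0.5029 -0.2706  0.058 ]
far 313 [ 0.5031 -0.2727  0.058 ]
```

The cup stands upright: rim centre y≈-0.2405, foot centre y≈-0.240, foot on the coaster top, with the coaster centre about (0.498, -0.242). It is within 2-3 mm of the middle. I relieve the pressure, open and retreat upward.

```bash
python3 -m inch '[[[-0.25,0,0,0,0.6],[0.05,0,0,0,0.74],[0.05,0,0,0,0.8],[0.05,0,0,0,0.9],[0.05,0,0,0,1],[0.05,0,0,0,1],[0.05,0,0,0,1]]]'; python3 go.py 0.4992 -0.2517 0.15 5.3
```

```text
time: 15.02
position: [0.5002, -0.248, 0.0441]
tool_rot: [0.479, 0.532, -0.467, 0.519]
ft_force: [-1.0, -0.4, -0.2]
grip_width: 0.0848
t 15.02 p [ 0.5002 -0.248   0.0441] axes x [-0.003  0.026 -1.   ] y [ 0.995  0.104 -0.   ] z [ 0.104 -0.994 -0.026] yawy 5.98 F [-0.98 -0.44 -0.2 ] q6 -0.797 w 0.0848
shift cm [-10.59  -0.13   0.08]
turn rad about x 0.012
```

```bash
python3 -m inch '[[[-1,0,0,0,1],[-2,0,0,0,1],[-3,0,0,0,1],[-3.5,0,0,0,1],[-3.5,0,0,0,1],[-3.5,0,0,0,1],[-3,0,0,0,1],[0,0,0,0,1]]]'; python3 -m inch '[[[0,-1,-3.5,0,1],[0,-1,-3.5,0,1],[0,-1,-3.5,0,1],[0,-1,-3.5,0,1],[0,-1,-3.5,0,1],[0,-1,-3.5,0,1],[0,0,-3,0,1],[0,0,0,0,1]]]'; python3 - <<'E'
from h import *
s=camera("scene")[:,:,::-1];t=camera("top")[:,:,::-1];cv2.imwrite("pics/s9.png",s);cv2.imwrite("pics/t9.png",t)
a=cv2.resize(s[150:300,170:460],None,fx=2.7,fy=2,interpolation=cv2.INTER_CUBIC)[:300,:780]
b=cv2.resize(t[90:300,180:460],(780,300),interpolation=cv2.INTER_CUBIC)
cv2.imwrite("pics/fin.png",np.vstack([a,b]))
print(robot.get_obs()["position"])
old=cv2.imread("pics/top0.png")
for n,(x0,y0,x1,y1) in dict(mug=(298,98,350,150),bowl=(215,98,268,150),can=(383,98,428,145),coaster2=(215,155,262,200),smallcup=(210,268,238,296)).items():
    print(n,np.abs(old[y0:y1,x0:x1].astype(int)-t[y0:y1,x0:x1]).mean().round(2))
E
```

```text
time: 15.68
position: [0.4992, -0.2531, 0.2492]
tool_rot: [0.479, 0.534, -0.468, 0.516]
ft_force: [0.9, -0.0, -0.6]
grip_width: 0.087
time: 16.35
position: [0.4103, -0.0158, 0.2588]
tool_rot: [0.482, 0.528, -0.47, 0.518]
ft_force: [0.0, 0.5, -0.3]
grip_width: 0.0871
[ 0.41249858 -0.01937545  0.25904968]
mug 8.25
bowl 8.8
can 7.07
coaster2 7.3
smallcup 7.8
```

View pics/fin.png

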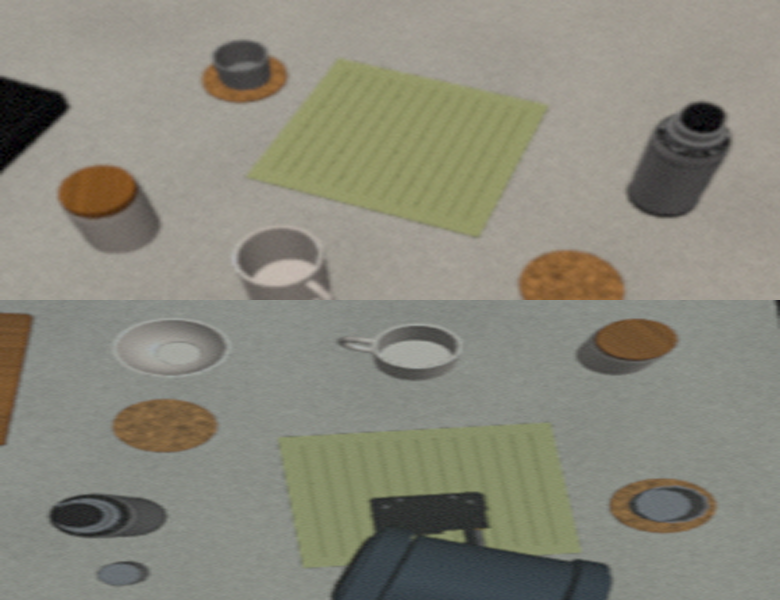

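The cup stands mouth up on the right-hand coaster at top crop (663,505), central within the parallax. The flask, mug, bowl, canister and small cup look unmoved.

```bash
python3 -c "
from rig import robot
print(robot.hand_in())"
```

```text
the job is handed in; nothing more can be done
None
```

The cup is standing mouth up on the cork coaster farthest to the robot's right, and the job is handed in at about 16.5 s of the 66 s allowed.

**What I did:**
1. I lifted the large cup off the flask.
2. I tipped it over in the jaws against the mat's edge, laid it on its side on the mat, and let go.
3. I regripped it near the mouth, and the heavy closed end swung down as it was lifted.
4. I set it on the coaster, released it and moved the arm clear.

**What the checks showed:**
- **On the mat:** after release the two rim points leaned about 2 mm, against 2.4 mm expected from the taper, so it lay flat.
- **On the coaster:** before release, foot and rim centres agreed within 1 mm. The cup was about 1–3 mm from the coaster's centre, and the two cameras' coaster centres differed by about 2 mm.
- **The rest:** in the last pictures the cup is upright and the flask stands where it was. The mug, bowl, canister and small cup look unmoved. The image differences there were a uniform 7–9 grey levels, which I took as noise.

**Blemishes:**
- When I first touched the counter with the cup still upright, it pressed with about 15 N. The two placings stayed below about 8 N in the readings.
- My first regrip on the mat drifted low and too close to the mouth, so I reopened the jaws and gripped again.

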